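# Load a test-card carrier into a spring-arm holder

### The job

Load the test-card carrier with the blue grip into the white holder: with the carrier's own end push the curved spring arm back until the carrier fits down behind the lip, lay it flat on the bed snug along the blue side rail, and ease it forward in your grip, under the lip, until you feel it rest firmly against the adjustable end stop; only then let go, so that the arm keeps it there. Do not jam it hard against the stop, and leave the other carriers, the bottles and the pen where they are.

Things in the scene. Friction and masses are not known exactly. Their poses are not given: they have to be found in the camera images.
- carrier_blue_mid (a point): the carrier to load (all sizes in mm): white slab 140 x 66 x 10 (x, y, z), about 0.14 kg, with a blue upright grip block at its middle, 26 (along x) x 44 (along y), from the slab's top to 40 above the underside. This point is on the vertical centre line, 20 above the underside; x along the length, y along the width, z up. Either end may lead
- carrier_orange_mid (a point): bystander: the same carrier with an orange grip, same point
- carrier_grey_mid (a point): bystander: the same carrier with a grey grip, same point
- holder: fixed white holder (sizes in mm); origin on the table below the seated carrier's middle, base x -150 to 105, y -115 to 55 in its own frame. Flat bed 25 above the table. +x points to the end stop with its lip, the side rail is on the +y side, the spring arm at the -x end; the -y side is open
- stop_base: fixed mount of the blue end stop (sizes in mm): origin at x = 70, y = 0 in the holder's frame, on the table. The stop on it is clamped each time at a different place along x: its face lies anywhere from x = 58 to 82 in the holder's frame, not told, and does not yield. Block 56 wide; a lip on top overhangs the bed by 8 before the face, underside 14 and top 19 above the bed
- side_rail (a point): foot of the blue side rail's face, at bed height, y = 33 in the holder's frame; the rail runs along x from -45 to 70 and rises 12 above the bed
- seat (a point): where carrier_blue_mid lies when seated with the end stop in its middle setting (the true place is up to 12 mm nearer or farther along x): 20 mm above the bed, slab along the side rail, slab length along x; axes as the holder's
- tip_post (a point): middle of the spring arm's tip, 20 mm above the bed: an upright black plastic post, radius 9 mm, from 3 to 36 mm above the bed; it does not turn and rubs on what it presses (friction about 1). In the holder's frame it rests at x = -55, y = -4 and is pushed towards -x, up to x = -116
- spring_arm (a joint): curved steel spring arm (mm, rad), pivot at x = -82, y = -90 in the holder's frame, tip 90 from it. 0 at rest, grows as it is pushed back towards -x, 0.70 at its stop; 0.14 to 0.41 with the carrier seated, up to 0.50 when the slab just clears the lip. Pushes towards +x with 4 N at rest, 6.3 N at 0.27, 9 N at 0.59, 10 N at its stop; springs back when let go
- reagent: bystander: amber reagent bottle, 60 mm across, 130 mm tall, blue cap; origin at its underside's centre
- jar: bystander: white jar, 68 mm across, 80 mm tall, green cap; origin at its underside's centre
- dispenser: bystander: white pump dispenser bottle, 80 mm across, 211 mm tall; origin at its underside's centre
- marker: bystander: black marker pen with a yellow cap, lying down, 135 mm long, 15 mm thick; origin at its underside's centre
Mind the look-alikes: they are no part of the job. Leave any red look-alike of the part that bears carrier_blue_mid alone.

How it is judged:
On the way, in this order (a step that is already met when the one before it is completed fails the run):
1. the carrier is lifted off the table and brought over the holder (height (world z) of carrier_blue_mid above 0.05 m and horizontal distance between carrier_blue_mid and seat below 0.08 m), for 0.1 s.
2. the spring arm is pushed back by the carrier (value of joint spring_arm above 0.1 rad and contact force between carrier_blue and spring_arm above 1 N), for 0.1 s.
3. the carrier, low on the bed and still held by the fingers, meets the end stop (contact force between carrier_blue and stop_base above 1 N and contact force between the fingers and carrier_blue above 3 N and z of carrier_blue_mid in the frame of seat below 0.004 m), for 0.2 s.
At the end, for the whole second after the job is handed in: The blue carrier lies flat on the bed (within 3 mm and 0.04 rad), along the side rail (within 2.5 mm and 0.04 rad), under the lip and pressed on the end stop with more than 2 N by the spring arm, which presses on its other end with more than 2 N; released and at rest (x of carrier_blue_mid in the frame of seat between -0.0145 and 0.0145 m and y of carrier_blue_mid in the frame of seat between -0.0025 and 0.0025 m and z of carrier_blue_mid in the frame of seat between -0.003 and 0.003 m and angle between the x axis of carrier_blue_mid and the x axis of seat, either way round below 0.04 rad and angle between carrier_blue_mid's own z axis and vertical below 0.04 rad and contact force between carrier_blue and stop_base above 2 N and contact force between carrier_blue and spring_arm above 2 N and linear speed of carrier_blue below 0.01 m/s); the robot touches nothing.
It fails at once if the carrier is jammed against the end stop (over 28 N) (contact force between carrier_blue and stop_base above 28 N).
It fails at once if another carrier, a bottle or the pen is moved more than 20 mm (distance of any of carrier_orange_mid, carrier_grey_mid, reagent, jar, dispenser, marker from where it was at the start of the episode above 0.02 m).
It also fails if it takes over 45 s, if anything falls off the work surface, if the arm or the gripper's body presses on something with over 40 N, if the wrist force passes 120 N, or if a joint passes its speed limit or range.

### The arm

A 7-joint arm with a two-finger parallel gripper is mounted at the origin on the work surface. World frame = base frame: x ahead of the robot, y to its left, z up, the work surface at z = 0. Lengths are in m, angles in rad, forces in N, time in s.
With the tool pointing down it reaches from about 0.425 to 0.925 m from the base axis. Payload 6.8 kg.
Tool frame: the origin (TCP) lies midway between the tips of the shut fingers; the grasp point (between the pads) lies 19 mm behind it; z points along the fingers, y is the direction in which the jaws open and shut (so a half turn about z gives the same grasp; the last joint's range is limited). The gripper opens to 85 mm and grips with 20 to 120 N. Pads are 22 mm wide; open, the fingers measure 114 mm over their backs; the gripper's body (76 mm by 85 mm) begins 54 mm behind the grasp point. The pads swing forward as they close: fully open they stand 13 mm farther back than shut.
Start: joints at [-1.362, 0.477, 0.022, 1.555, -0.011, 1.109, -0.083], TCP at [0.21, 0.641, 0.209] pointing down, gripper open.
Joint ranges: [-2.96, 2.96], [-0.34, 2.1], [-1.41, 1.46], [0.24, 2.44], [-1.37, 4.51], [0.17, 1.92], [-2.96, 2.96]. Speed limits (rad/s): [2.39, 2.39, 3.14, 3.14, 3.14, 3.14, 3.14].

### API

Orientations are given as a unit quaternion [w, x, y, z].
In Python, from station import bot gives the robot as it stands.
- The arm moves only by the shell command python3 -m jog 'ROWS' [FORCE]. ROWS is JSON, a list of rows, each a list of 3 entries, a list of its own where there are three numbers: the shift along the tool's x, y, z in mm, then the turn, a rotation vector about the tool's x, y, z in degrees, then the closure, from -1 (fully open) to 1 (shut). A call has 1 to 12 rows; each row shifts and turns the commanded pose from where the row before left it, along the tool's axes as they then stand; what a row does not reach is not made up. A row lasts 1/8 s, in which the tool goes at most 62.5 mm and 10.7 degrees, less where a joint would pass 70% of its speed; a pose out of reach is approached as far as the arm can. A call is refused whole if a number of a shift passes 62.5 or a number of a turn 10.7, either way. A call with a gripper value outside its range is refused whole. The fingers move at their own pace and stop on an object; FORCE is the grip in N (left out, the last holds). Time passes only in rows, so rows that do not move let the fingers close. It gives the time, the measured TCP pose, the force and the opening at its end, in the units of the state.
- bot.get_obs(): the state, without advancing time (a new reading comes with each control period).
- bot.read_camera(name): name is "scene" or "side" or "wrist"; returns (picture, depth): 420x560x3 uint8, red, green, blue; 420x560 float32, m along the optical axis (not along the pixel's ray), 0 where there is no reading.
- bot.camera_info(name): a dict with "fx", "fy", "cx", "cy" (pixels), "world_from_camera" (4x4, takes a point from camera to world coordinates); the wrist camera has in their place "mount" (4x4, takes a point from camera to tool coordinates, whose origin is the TCP and whose axes are the flange's). Camera axes: x right, y up, looking along -z (the intrinsics and any distortion apply to the point x, -y, -z); pixel columns grow to the right and rows downward; lengths in m; the calibration is good to about 2 mm. A picture is of the moment at which its call begins: read the wrist's pose just before it. camera_info takes no time and is no camera call.
- bot.hand_in(): hands the job in, once; it reports no verdict.
Trained networks look in the newest picture that a camera, given by its name, has taken for a name from the list of things; names that differ only in an ending like _2 or _b are one class to them, and where a whole thing is asked for, a point or a joint stands for the part that bears it (a point fixed in the world has none). Each returns a list of dicts, best first, with "score" (0 to 1); they miss things now and then, are a little off and sometimes report something else, mostly with a low value. They report only what shows in the picture. A call takes as long as a camera call. They do not tell look-alikes from the thing itself.
- bot.find_in(camera, thing): "xy" ([column, row] as shares, 0 to 1, of the picture: columns of its width, rows of its height, amid what is visible of it).
- bot.cut_out(camera, thing): "pixels" (420x560 bool, what is visible of it) and "xy" ([column, row] as shares, 0 to 1, of the picture: columns of its width, rows of its height, amid what is visible of it).
- bot.landmark_of(camera, thing): "xy" ([column, row] as shares, 0 to 1, of the picture: columns of its width, rows of its height: a listed point, or the origin of a listed thing).
The state is a dict: "t": time; "q": joint angles; "joint_vel": joint speeds; "joint_torque": joint torques, N m; "eef_pos": TCP position; "tool_rot": TCP orientation; "contact_force": force on the tool from outside, world axes, zero at the start; "torque": the same for the moment, N m; "gripper_width": opening from 0.0 (shut) to 1.0 (fully open).
Only numpy, scipy, OpenCV 4.12 (cv2) and the standard library are available. Lean on these libraries where they do the work, as an engineer would, in place of code of your own. Each camera call takes 0.05 s, during which the arm holds its last target.

## Working session

There is one attempt and no reset: what is moved stays moved. The work goes in short steps, Python scripts to look and compute and a shell command to move; the robot and the scene stay as the last step left them, time stands still between calls to the robot, and variables do not carry over. Pictures are saved under pics/ and viewed, and the job is handed in when it is done.

```bash
ls; mkdir -p pics; python3 - <<'E'
from station import bot
import cv2,numpy as np
o=bot.get_obs()
for k in ("t","q","eef_pos","tool_rot","contact_force","gripper_width"):print(k,o[k])
for c in ("scene","side","wrist"):
    p,d=bot.read_camera(c); cv2.imwrite(f"pics/{c}0.png",p[:,:,::-1]); np.savez(f"pics/{c}0.npz",p=p,d=d)
    i=bot.camera_info(c); print(c,{k:np.round(np.array(v),4).tolist() for k,v in i.items()})
E
```

```text
pics
t 0.0
q [-1.36205746  0.47780163  0.02230829  1.55646484 -0.01148967  1.10930412
 -0.08305463]
eef_pos [0.2101077  0.64079022 0.20821847]
tool_rot [-8.00177169e-05  1.57708499e-01  9.87485278e-01 -9.21613333e-04]
contact_force [-0.0269352  -0.49009864  0.35236345]
gripper_width 0.9992142771324876
scene {'fx': 444.1215, 'fy': 444.1215, 'cx': 284.78, 'cy': 209.9188, 'world_from_camera': [[-0.8782, -0.3429, 0.3336, 0.9976], [0.478, -0.6556, 0.5845, 0.7422], [0.0183, 0.6728, 0.7396, 0.9809], [0.0, 0.0, 0.0, 1.0]]}
side {'fx': 422.9322, 'fy': 422.9322, 'cx': 280.9771, 'cy': 205.7819, 'world_from_camera': [[-0.9332, 0.2492, -0.2588, 0.1981], [-0.3593, -0.6417, 0.6776, 1.0161], [0.0028, 0.7254, 0.6883, 1.0975], [0.0, 0.0, 0.0, 1.0]]}
wrist {'fx': 368.2095, 'fy': 368.2095, 'cx': 276.9524, 'cy': 207.4648, 'mount': [[0.001, 0.9625, 0.2714, 0.0695], [1.0, -0.0008, -0.001, -0.0001], [-0.0007, 0.2714, -0.9625, -0.1654], [0.0, 0.0, 0.0, 1.0]]}
```

View pics/scene0.png

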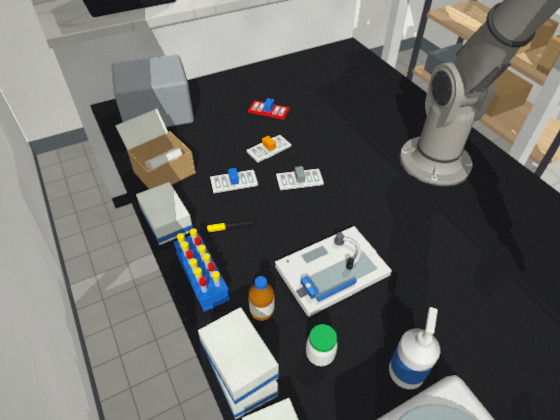

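View pics/side0.png

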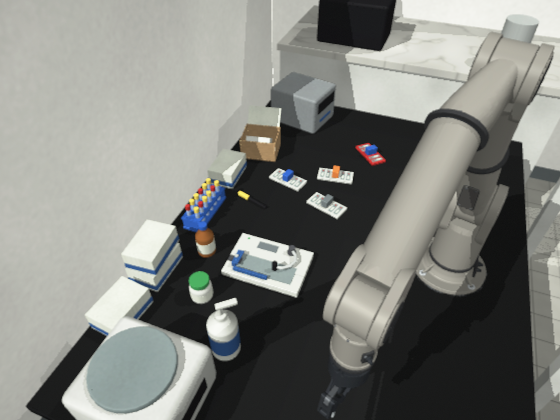

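View pics/wrist0.png

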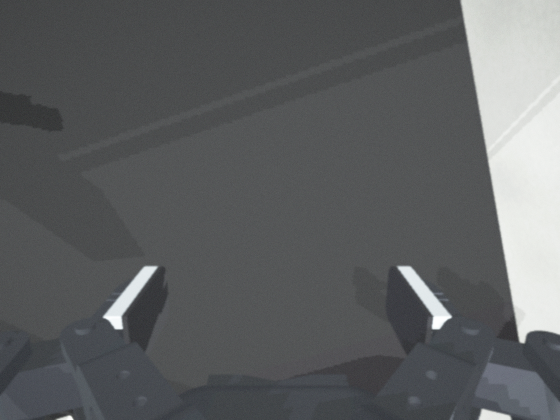

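The scene picture shows two carriers with blue grips. One is a white slab at (234,178) and the other a red slab at (269,107). The white one fits "white slab, blue grip"; the red one is the look-alike. The holder is at (333,268), with its lip and stop at about (308,287), the arm's post at (350,263) and the rail at (333,287). Next I'll confirm with a crop and measure.

```bash
cat > h.py <<'E'
from station import bot
import cv2,numpy as np
from scipy.spatial.transform import Rotation as R
def rot(q): return R.from_quat([q[1],q[2],q[3],q[0]])
def wfc(c,obs=None):
    i=bot.camera_info(c)
    if c!="wrist": return i,np.array(i["world_from_camera"])
    T=np.eye(4);T[:3,:3]=rot(obs["tool_rot"]).as_matrix();T[:3,3]=obs["eef_pos"]
    return i,T@np.array(i["mount"])
def ray(c,xy,obs=None):
    i,T=wfc(c,obs); u,v=xy[0]*560,xy[1]*420
    d=np.array([(u-i["cx"])/i["fx"],-(v-i["cy"])/i["fy"],-1]); return T[:3,3],T[:3,:3]@d
def at_z(c,xy,z,obs=None):
    o,d=ray(c,xy,obs); return o+d*(z-o[2])/d[2]
def cloud(c,depth,obs=None):
    i,T=wfc(c,obs); v,u=np.mgrid[0:420,0:560]
    P=np.stack([(u+.5-i["cx"])/i["fx"]*depth,-(v+.5-i["cy"])/i["fy"]*depth,-depth],-1)
    return P@T[:3,:3].T+T[:3,3]
def tri(a,b):
    (o1,d1),(o2,d2)=a,b
    s=np.linalg.lstsq(np.stack([d1,-d2],1),o2-o1,rcond=None)[0]
    p,q=o1+d1*s[0],o2+d2*s[1]; return (p+q)/2,np.linalg.norm(p-q)
E
python3 - <<'E'
from h import *
s=cv2.imread("pics/scene0.png");e=cv2.imread("pics/side0.png")
a=cv2.resize(s[85:205,195:335],None,fx=4,fy=4,interpolation=cv2.INTER_CUBIC)[:480,:560]
b=cv2.resize(e[220:305,210:325],None,fx=4.8,fy=4.8,interpolation=cv2.INTER_CUBIC)
b2=cv2.resize(s[220:320,265:400],None,fx=4.8,fy=4.8,interpolation=cv2.INTER_CUBIC)
cv2.imwrite("pics/crop_car.png",a);cv2.imwrite("pics/crop_h1.png",b);cv2.imwrite("pics/crop_h2.png",b2)
L={}
for n,z in [("carrier_blue_mid",.02),("carrier_orange_mid",.02),("carrier_grey_mid",.02),("holder",0),("stop_base",0),("side_rail",.025),("seat",.045),("tip_post",.045),("reagent",0),("jar",0),("dispenser",0),("marker",0)]:
    for c in("scene","side"):
        r=bot.landmark_of(c,n)
        for k in r[:3]:
            print(n,c,round(k["score"],2),(np.array(k["xy"])*[560,420]).round(1),at_z(c,k["xy"],z).round(4))
E
```

```text
carrier_blue_mid scene 0.94 [268.1 104.1] [ 0.3642 -0.5146  0.02  ]
carrier_blue_mid scene 0.81 [229.2 177.3] [ 0.6522 -0.2188  0.02  ]
carrier_blue_mid side 0.76 [283.8 174.9] [ 0.6573 -0.2166  0.02  ]
carrier_blue_mid side 0.65 [335.5 174.3] [ 0.465  -0.2954  0.02  ]
carrier_blue_mid side 0.61 [373.6 150.8] [ 0.3559 -0.5086  0.02  ]
carrier_orange_mid scene 0.81 [269.8 144.9] [ 0.4672 -0.3009  0.02  ]
carrier_orange_mid side 0.93 [336.2 174.8] [ 0.4614 -0.2933  0.02  ]
carrier_grey_mid scene 0.93 [302.3 177. ] [ 0.4486 -0.1146  0.02  ]
carrier_grey_mid side 0.77 [325.7 200.1] [ 0.4578 -0.1343  0.02  ]
carrier_grey_mid side 0.31 [234.8 263.1] [0.6457 0.2611 0.02  ]
holder scene 0.94 [331.3 284.1] [0.5726 0.2518 0.    ]
holder side 0.96 [257.1 268.1] [0.5773 0.2396 0.    ]
stop_base scene 0.81 [311.9 295.8] [0.6351 0.2582 0.    ]
stop_base side 0.58 [240.  261.3] [0.6412 0.234  0.    ]
stop_base side 0.5 [256.1 262.8] [0.5891 0.2206 0.    ]
side_rail scene 0.91 [333.1 290.8] [0.5901 0.283  0.025 ]
side_rail side 0.35 [261.6 262.1] [0.5648 0.2296 0.025 ]
seat side 0.72 [260.5 264.6] [0.5572 0.2548 0.045 ]
tip_post scene 0.71 [348.9 263.2] [0.5178 0.2421 0.045 ]
tip_post scene 0.6 [320.6 351.5] [0.7076 0.4111 0.045 ]
tip_post scene 0.56 [263.2 309.6] [0.7729 0.2586 0.045 ]
tip_post side 0.53 [272.  261.1] [0.5287 0.2287 0.045 ]
reagent scene 0.64 [260.9 309.4] [0.7669 0.2322 0.    ]
reagent scene 0.19 [331.2 285.5] [0.5752 0.2553 0.    ]
reagent side 0.58 [206.7 253.1] [0.7609 0.2426 0.    ]
jar scene 0.92 [321.5 352.1] [0.6926 0.3974 0.    ]
jar side 0.62 [201.6 294.9] [0.6955 0.3968 0.    ]
jar side 0.39 [273.4 265.3] [0.5319 0.2097 0.    ]
dispenser scene 0.77 [406.5 374.3] [0.5515 0.5319 0.    ]
dispenser side 0.57 [226.4 345. ] [0.5498 0.5191 0.    ]
marker scene 0.76 [229.7 227.8] [ 0.7286 -0.0454  0.    ]
marker side 0.45 [252.4 201.4] [ 0.721  -0.0475  0.    ]
```

```bash
python3 - <<'E'
from h import *
for c in("scene","side"):
    f=np.load(f"pics/{c}0.npz");P=cloud(c,f["d"])
    for n in("carrier_blue_mid","holder"):
        for k in bot.cut_out(c,n)[:3]:
            m=k["pixels"]&(f["d"]>0); Q=P[m]
            if n!="holder":
                g=Q[Q[:,2]>.034]; s=Q[(Q[:,2]>.004)&(Q[:,2]<.015)]
                rs=cv2.minAreaRect((s[:,:2]*1000).astype(np.float32))
                rg=cv2.minAreaRect((g[:,:2]*1000).astype(np.float32)) if len(g)>3 else None
                print(c,n,round(k["score"],2),m.sum(),np.median(s[:,2]),rs,rg)
            else:
                s=Q[abs(Q[:,2]-.025)<.006]
                print(c,n,round(k["score"],2),m.sum(),cv2.minAreaRect((s[:,:2]*1000).astype(np.float32)),np.percentile(Q[:,2],[5,50,95]))
E
```

```text
scene carrier_blue_mid 0.6 514 0.009110719172381043 ((368.9302673339844, -501.60272216796875), (73.29974365234375, 139.95449829101562), 43.09917068481445) ((369.2824401855469, -501.52142333984375), (43.49267578125, 25.809432983398438), 43.77189636230469)
scene carrier_blue_mid 0.23 758 0.008958677205092247 ((452.70538330078125, -125.02371978759766), (71.8725357055664, 140.40855407714844), 71.20101928710938) ((452.42449951171875, -124.558837890625), (47.284908294677734, 25.60386848449707), 73.31349182128906)
scene holder 0.86 5636 ((548.242431640625, 217.80056762695312), (255.9208984375, 172.476318359375), 0.5230790972709656) [0.01246404 0.02348706 0.04252863]
side carrier_blue_mid 0.89 454 0.009976547840637395 ((641.6256103515625, -211.60386657714844), (71.88292694091797, 145.06832885742188), 75.83003234863281) ((640.7113037109375, -211.1363525390625), (52.419898986816406, 26.73741912841797), 77.54161834716797)
side carrier_blue_mid 0.59 339 0.009477900397687478 ((366.4950866699219, -500.94781494140625), (71.15304565429688, 143.21734619140625), 40.1589241027832) ((368.7502746582031, -499.66363525390625), (40.491615295410156, 29.526611328125), 44.62019729614258)
side holder 0.96 3664 ((548.1256103515625, 217.34718322753906), (256.7181396484375, 177.0621337890625), 0.8851408362388611) [0.0094889  0.02460683 0.04359842]
side holder 0.43 561 ((443.36212158203125, -119.15251159667969), (50.923709869384766, 21.684410095214844), 48.47368621826172) [0.00143513 0.01036446 0.03919841]
```

View pics/crop_car.png

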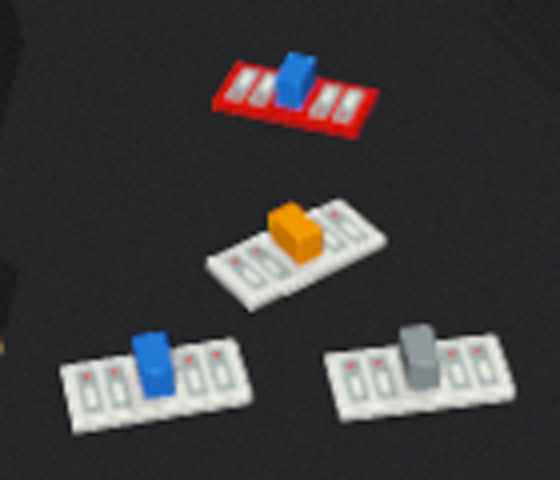

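View pics/crop_h2.png

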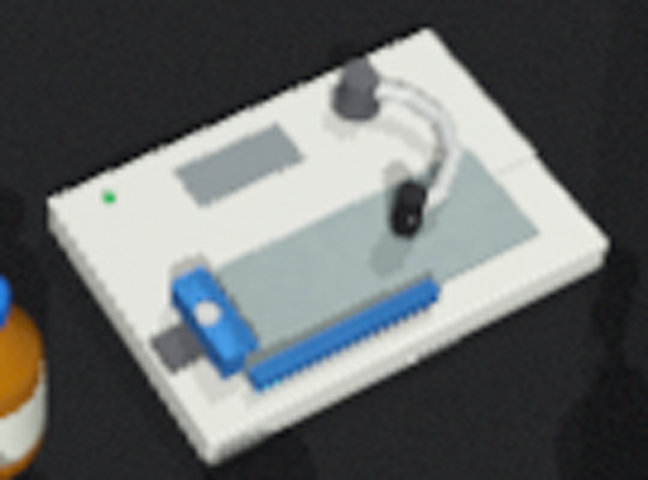

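View pics/crop_h1.png

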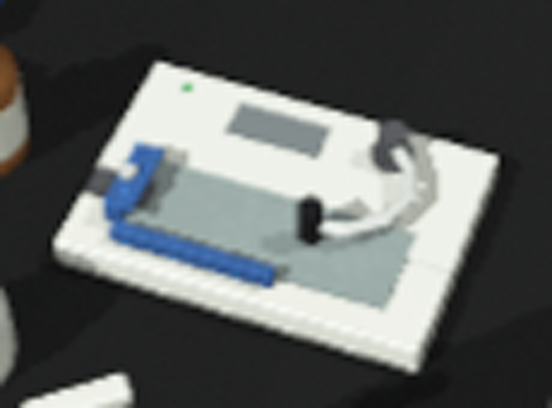

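The crop confirms the target: white slab with blue grip at scene (234,178), about (0.641,-0.211), length axis yaw about -13°. The holder's origin is near (0.570,0.248), with its x along world +x and the stop at the +x end. Now I move over to the carrier.

```bash
python3 -m jog '[[[-40,-40,-16],[0,0,0],-1],[[-43,-43,-14],[0,0,0],-1],[[-43,-43,-12],[0,0,0],-1],[[-43,-43,-10],[0,0,0],-1],[[-43,-43,-10],[0,0,0],-1],[[-43,-43,-8],[0,0,0],-1],[[-43,-43,-6],[0,0,0],-1],[[-43,-43,-6],[0,0,0],-1],[[-43,-43,-6],[0,0,0],-1],[[-43,-43,-4],[0,0,0],-1],[[-43,-43,-2],[0,0,0],-1],[[-43,-43,0],[0,0,0],-1]]' && python3 -c "
from station import bot
print(bot.get_obs()['q'])"
```

```text
t: 3.05
eef_pos: [0.5388, -0.0075, 0.3038]
tool_rot: [0.001, 0.158, 0.988, 0.0]
contact_force: [1.4, 0.7, 1.0]
gripper_width: 1.0
[-0.52681881  0.17372688  0.49424969  1.78759933 -0.08874435  1.20054545
  1.24762335]
```

```bash
python3 -m jog '[[[-40,-40,0],[0,0,0],-1],[[-40,-40,0],[0,0,0],-1],[[-40,-40,0],[0,0,0],-1],[[-40,-40,0],[0,0,0],-1],[[0,0,13],[0,0,10.7],-1],[[0,0,13],[0,0,10.7],-1],[[0,0,13],[0,0,10.7],-1],[[0,0,13],[0,0,10.7],-1],[[0,0,13],[0,0,10.6],-1],[[0,0,13],[0,0,10.6],-1],[[0,0,13],[0,0,10.6],-1],[[0,0,13],[0,0,10.6],-1]]' && python3 - <<'E'
from h import *
o=bot.get_obs();p,d=bot.read_camera("wrist");cv2.imwrite("pics/w1.png",p[:,:,::-1]);np.savez("pics/w1.npz",p=p,d=d,T=o["eef_pos"],q=o["tool_rot"])
P=cloud("wrist",d,o); print(o["t"],o["eef_pos"],o["tool_rot"],o["q"])
b=(p[...,2].astype(int)-p[...,0]>60)&(d>0)&(P[...,2]>.033)&(P[...,2]<.05)
hsv=cv2.cvtColor(p,cv2.COLOR_RGB2HSV)
print(b.sum(),np.median(P[b],0),cv2.minAreaRect((P[b][:,:2]*1000).astype(np.float32)))
s=(d>0)&(P[...,2]>.005)&(P[...,2]<.014)&(p.min(-1)>110)
n,l,st,ce=cv2.connectedComponentsWithStats(s.astype(np.uint8))
for i in np.argsort(-st[1:,4])[:3]+1:
    Q=P[l==i];print(st[i],np.median(Q,0),cv2.minAreaRect((Q[:,:2]*1000).astype(np.float32)))
E
```

```text
t: 4.55
eef_pos: [0.6402, -0.2074, 0.1988]
tool_rot: [-0.0, 0.786, 0.618, 0.0]
contact_force: [-0.5, -0.9, 0.5]
gripper_width: 1.0
4.55 [ 0.64022517 -0.20744568  0.1987702 ] [-7.84825591e-05  7.86274389e-01  6.17877460e-01  1.52968024e-04] [-0.3518484   0.62810134  0.8831844   1.61205675 -0.52036741  1.15278808
  0.41591995]
1325 [ 0.64087152 -0.21364048  0.0406878 ] ((640.9039306640625, -214.5753631591797), (43.423824310302734, 24.940488815307617), 75.8492431640625)
[ 207  150  146   67 7870] [ 0.64522438 -0.21165409  0.01104136] ((640.4036254882812, -215.06704711914062), (66.47747802734375, 140.25796508789062), 76.15267944335938)
[   0  102  142   78 7305] [ 0.47287849 -0.12788898  0.01125726] ((454.12646484375, -127.20378875732422), (65.54786682128906, 137.03567504882812), 72.26790618896484)
[ 156  252   61   72 2370] [ 0.51810748 -0.30243746  0.01100226] ((508.09051513671875, -301.1263427734375), (61.50965118408203, 66.36384582519531), 9.035638809204102)
```

View pics/w1.png

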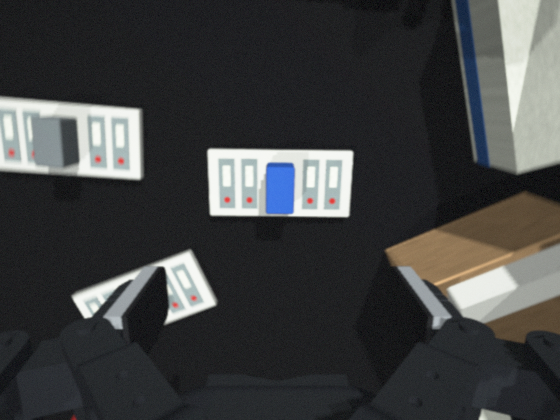

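The wrist view shows the blue-grip carrier at (280,183). It is centred at (0.6406,-0.2148) with yaw -14°, nearly in line with the jaws. Next I descend and grip.

```bash
python3 -m jog '[[[-7,2,40],[0,0,0.3],-1],[[0,0,55],[0,0,0],-1],[[0,0,55],[0,0,0],-1],[[0,0,25],[0,0,0],-1],[[0,0,10.5],[0,0,0],-1],[[0,0,0],[0,0,0],1],[[0,0,0],[0,0,0],1],[[0,0,0],[0,0,0],1],[[0,0,0],[0,0,0],1],[[0,0,0],[0,0,0],1]]' 60; python3 - <<'E'
from h import *
o=bot.get_obs();print(o["eef_pos"],o["tool_rot"],o["contact_force"],o["gripper_width"]);p,d=bot.read_camera("wrist");cv2.imwrite("pics/w2.png",p[:,:,::-1])
E
```

```text
t: 5.85
eef_pos: [0.6413, -0.2153, 0.0153]
tool_rot: [0.001, 0.786, 0.618, 0.001]
contact_force: [-1.0, 0.2, 5.8]
gripper_width: 0.272
[ 0.64132926 -0.21528155  0.01529034] [6.86739631e-04 7.86097139e-01 6.18102123e-01 7.62799088e-04] [-0.96359508  0.23864104  5.78657078] 0.27237900851049984
```

View pics/w2.png

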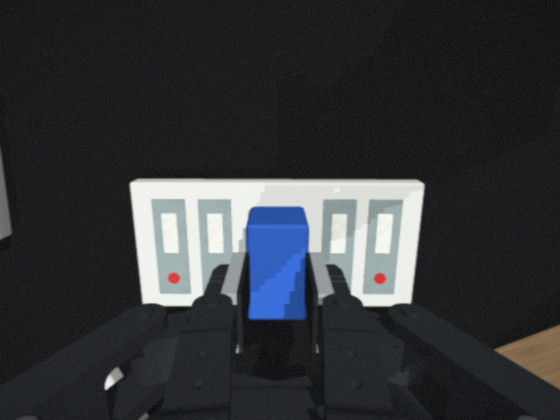

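The grip is centred on the block (blue block at (277,260), pads on both sides). I'll lift it, and meanwhile compute the stop and holder geometry from the saved depth.

```bash
python3 -m jog '[[[0,0,-5],[0,0,0],1],[[0,0,-20],[0,0,0],1],[[0,0,-40],[0,0,0],1],[[0,0,-50],[0,0,0],1],[[0,0,-45],[0,0,0],1]]'; python3 - <<'E'
from h import *
o=bot.get_obs();p,d=bot.read_camera("wrist");cv2.imwrite("pics/w3.png",p[:,:,::-1]); print(o["t"],o["contact_force"],o["gripper_width"])
P=cloud("wrist",d,o)
# carrier in tool frame
Rm=rot(o["tool_rot"]).as_matrix(); Q=(P-o["eef_pos"])@Rm
s=(d>0)&(p.min(-1)>110)&(Q[...,2]>-.006)&(Q[...,2]<.012)&(abs(Q[...,0])<.06)&(abs(Q[...,1])<.09)
print("slab z tool",np.median(Q[s],0),cv2.minAreaRect((Q[s][:,:2]*1000).astype(np.float32)))
for c in("scene","side"):
    f=np.load(f"pics/{c}0.npz");P=cloud(c,f["d"]);p=f["p"].astype(int)
    blue=(p[...,2]-p[...,0]>60)&(P[...,0]>.5)&(P[...,0]<.7)&(P[...,1]>.18)&(P[...,1]<.33)&(P[...,2]<.08)
    Q=P[blue]*1000
    st=Q[(Q[:,0]>618)&(Q[:,2]>38)]; rl=Q[(Q[:,2]>33)&(Q[:,0]<625)&(Q[:,1]>270)]
    print(c,"stop top",st.min(0),st.max(0),np.percentile(st,[5,50,95],axis=0).round(1).tolist())
    print(cv2.minAreaRect(st[:,:2].astype(np.float32)))
    print(c,"rail",np.percentile(rl,[0,5,50,95,100],axis=0).round(1).tolist(),np.polyfit(rl[:,0],rl[:,1],1),cv2.minAreaRect(rl[:,:2].astype(np.float32)))
    blk=(p.max(-1)<70)&(P[...,0]>.45)&(P[...,0]<.6)&(P[...,1]>.2)&(P[...,1]<.29)&(P[...,2]>.035)&(P[...,2]<.08)
    print(c,"post",blk.sum(),np.percentile(P[blk],[2,50,98],axis=0).round(4).tolist() if blk.sum() else 0)
E
```

```text
t: 6.52
eef_pos: [0.6404, -0.2154, 0.1768]
tool_rot: [0.001, 0.786, 0.618, 0.0]
contact_force: [0.1, -0.3, -2.2]
gripper_width: 0.267
6.525 [ 0.09971603 -0.33833856 -2.17869441] 0.2672046646032515
slab z tool [ 0.01080582 -0.00124814  0.00436954] ((0.11946868896484375, -0.6427841186523438), (66.58080291748047, 139.91444396972656), 0.10871433466672897)
scene stop top [629.24266048 222.1889379   38.16034863] [651.89663021 278.63909427  47.75399172] [[631.0, 226.4, 38.8], [640.7, 255.1, 42.2], [650.5, 276.0, 45.4]]
((640.5794067382812, 250.43251037597656), (56.48154067993164, 22.560630798339844), 89.77044677734375)
scene rail [[524.8, 281.0, 33.0], [530.3, 282.4, 33.5], [576.5, 287.1, 35.8], [619.2, 291.5, 38.0], [624.5, 292.4, 38.7]] [2.18691360e-02 2.74409799e+02] ((574.6832275390625, 286.8252258300781), (99.74066162109375, 10.437166213989258), 0.9166668653488159)
scene post 50 [[0.5099, 0.2399, 0.0351], [0.5186, 0.2472, 0.0547], [0.5245, 0.2521, 0.0622]]
side stop top [619.57789337 223.9036131   38.1648007 ] [649.05827318 292.59605698  49.16819737] [[628.8, 225.6, 38.5], [636.4, 259.6, 43.3], [646.4, 287.9, 46.7]]
((637.0406494140625, 259.4487609863281), (24.632383346557617, 70.76728820800781), 8.589577674865723)
side rail [[523.6, 281.2, 33.0], [528.2, 282.2, 33.5], [572.3, 287.7, 36.4], [618.3, 292.2, 40.1], [624.1, 294.4, 42.2]] [1.22908706e-02 2.80572112e+02] ((573.8419189453125, 287.80914306640625), (100.49044799804688, 13.102578163146973), 0.09566467255353928)
side post 28 [[0.5068, 0.2397, 0.037], [0.5115, 0.2488, 0.0545], [0.5189, 0.2521, 0.0623]]
```

```bash
python3 -m jog '[[[40,-13,-6],[0,0,0],1],[[57,-18.6,-6],[0,0,0],1],[[57,-18.6,-6],[0,0,0],1],[[57,-18.6,0],[0,0,0],1],[[57,-18.6,0],[0,0,0],1],[[57,-18.6,0],[0,0,0],1],[[57,-18.6,0],[0,0,0],1],[[45,-15,0],[0,0,0],1],[[11,-3.6,0],[0,0,-7],1],[[0,0,0],[0,0,-7],1],[[0,0,0],[0,0,0],1]]'; python3 - <<'E'
from h import *
o=bot.get_obs();p,d=bot.read_camera("wrist");cv2.imwrite("pics/w4.png",p[:,:,::-1]); print(o["t"],o["eef_pos"],o["tool_rot"],o["contact_force"],o["gripper_width"]);np.savez("pics/w4.npz",p=p,d=d,T=o["eef_pos"],q=o["tool_rot"])
E
```

```text
t: 7.95
eef_pos: [0.6047, 0.2442, 0.1926]
tool_rot: [-0.0, 0.705, 0.709, 0.0]
contact_force: [0.6, -1.0, -1.3]
gripper_width: 0.268
7.95 [0.60473714 0.2442002  0.19263588] [-3.10792687e-05  7.05416248e-01  7.08793120e-01  4.78621149e-04] [ 0.61544343 -0.99632562 -1.34874642] 0.2679268864619678
```

View pics/w4.png

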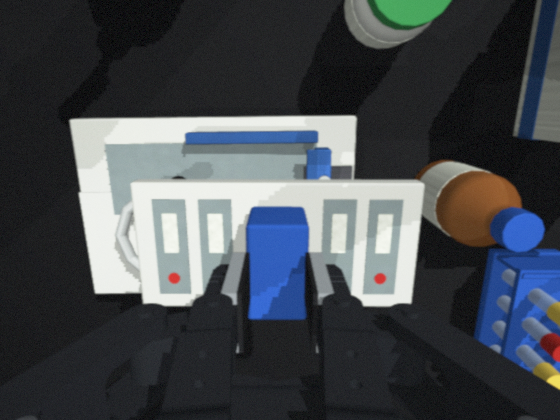

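The carrier hovers over the holder. The rail is visible at rows 131-143 and columns 186-318, the stop lip at columns 307-331, and the post peeks out at (178,180). I'll measure the rail and lip from this depth.

```bash
python3 - <<'E'
from h import *
f=np.load("pics/w4.npz");o=dict(eef_pos=f["T"],tool_rot=f["q"]);P=cloud("wrist",f["d"],o)*1000;p=f["p"].astype(int)
blue=(p[...,2]-p[...,0]>60)
v,u=np.mgrid[0:420,0:560]
rl=blue&(v<150)&(u>180)&(u<322); Q=P[rl&(P[...,2]>30)]
print("rail",np.percentile(Q,[1,10,50,90,99],axis=0).round(1).tolist(),cv2.minAreaRect(Q[:,:2].astype(np.float32)))
st=blue&(v>146)&(v<181)&(u>300)&(u<335); Q=P[st]
print("stop",np.percentile(Q,[0,2,50,98,100],axis=0).round(1).tolist())
top=Q[Q[:,2]>41]; print("lip top",np.percentile(top,[0,2,50,98,100],axis=0).round(1).tolist())
# holder base
w=(P[...,2]>15)&(P[...,2]<31)&(P[...,0]>400)&(P[...,0]<690)&(P[...,1]>100)&(P[...,1]<320); Q=P[w]
print("base",np.median(Q[:,2]),cv2.minAreaRect(Q[:,:2].astype(np.float32)))
# top edge (+y) line of base and right edge
for lo,hi in((430,640),):
    bins=np.arange(lo,hi,8);ys=[Q[abs(Q[:,0]-b)<4][:,1].max() for b in bins]; print("ymax fit",np.polyfit(bins,ys,1),ys[0],ys[-1])
print("xmax",np.percentile(Q[:,0],[0,.5,99.5,100]))
rl=P[rl&(P[...,2]>33)]
bins=np.arange(532,625,6);ymin=[rl[abs(rl[:,0]-b)<3][:,1].min() for b in bins];print("rail ymin",np.polyfit(bins,ymin,1),np.round(ymin,1))
E
python3 -c "
import cv2;i=cv2.imread('pics/w4.png');cv2.imwrite('pics/w4c.png',cv2.resize(i[110:190,160:350],None,fx=4,fy=4,interpolation=cv2.INTER_CUBIC))"
```

```text
rail [[527.3, 279.9, 35.7], [537.7, 281.1, 36.8], [582.6, 285.1, 37.7], [628.5, 288.9, 38.7], [638.8, 290.5, 39.7]] ((585.1829833984375, 295.7669677734375), (36.10413360595703, 117.08053588867188), 87.82832336425781)
stop [[603.8, 250.3, 28.6], [630.3, 252.0, 40.5], [639.9, 264.4, 44.7], [649.9, 275.9, 46.2], [652.8, 313.1, 358.1]]
lip top [[603.8, 251.0, 41.0], [630.3, 252.1, 42.9], [639.8, 264.3, 44.7], [649.9, 275.7, 46.2], [650.6, 313.1, 358.1]]
base 25.122658001994758 ((547.8640747070312, 216.1392822265625), (255.70108032226562, 170.1328125), 1.003691554069519)
ymax fit [1.84075163e-02 2.90957289e+02] 298.8783064966905 302.65935595132726
xmax [419.7226542  421.33138403 672.63263824 674.84422014]
rail ymin [1.87946264e-02 2.69658560e+02] [279.8 279.9 279.9 280.  279.9 279.9 280.  280.2 281.  281.  281.1 281.
 281.2 281.1 281.  281.1]
```

View pics/w4c.png

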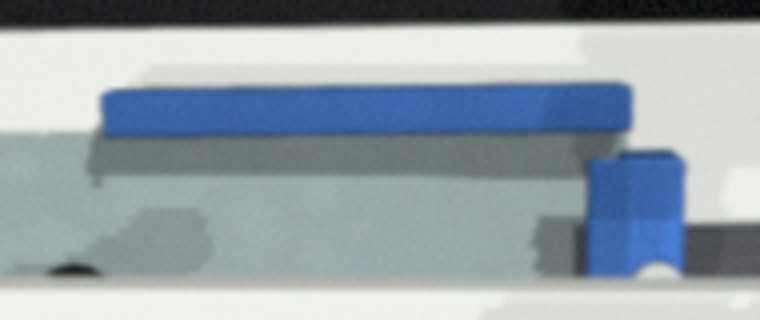

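```bash
python3 - <<'E'
from h import *
for c in("scene","side"):
    f=np.load(f"pics/{c}0.npz");P=cloud(c,f["d"])*1000
    m=(P[...,0]>618)&(P[...,0]<665)&(P[...,1]>212)&(P[...,1]<285)&(P[...,2]>41)&(P[...,2]<100)
    Q=P[m];i=np.argsort(-Q[:,2])[:14];print(c,m.sum(),Q[i].round(0).tolist())
E
```

```text
scene 135 [[650.0, 260.0, 48.0], [640.0, 249.0, 47.0], [648.0, 253.0, 46.0], [649.0, 279.0, 46.0], [647.0, 251.0, 46.0], [645.0, 248.0, 46.0], [643.0, 249.0, 46.0], [638.0, 236.0, 46.0], [644.0, 246.0, 46.0], [634.0, 273.0, 46.0], [631.0, 259.0, 46.0], [636.0, 253.0, 46.0], [632.0, 255.0, 45.0], [635.0, 230.0, 45.0]]
side 91 [[642.0, 252.0, 50.0], [637.0, 241.0, 49.0], [650.0, 250.0, 49.0], [641.0, 268.0, 48.0], [648.0, 253.0, 48.0], [640.0, 226.0, 47.0], [648.0, 247.0, 47.0], [644.0, 263.0, 47.0], [642.0, 236.0, 47.0], [633.0, 241.0, 47.0], [637.0, 278.0, 47.0], [633.0, 264.0, 47.0], [644.0, 254.0, 46.0], [644.0, 276.0, 46.0]]
```

```bash
python3 -m jog '[[[0,0,45],[0,0,-0.8],1],[[0,0,50],[0,0,0],1],[[0,0,25],[0,0,0],1],[[0,0,7.5],[0,0,0],1],[[0,0,0],[0,0,0],1]]'; python3 - <<'E'
from h import *
o=bot.get_obs();p,d=bot.read_camera("wrist");cv2.imwrite("pics/w5.png",p[:,:,::-1]); print(o["t"],o["eef_pos"],o["tool_rot"],o["contact_force"],o["gripper_width"])
E
```

```text
t: 8.62
eef_pos: [0.6052, 0.2441, 0.0648]
tool_rot: [0.0, 0.701, 0.714, 0.0]
contact_force: [0.4, 0.4, -0.9]
gripper_width: 0.268
8.625 [0.60520366 0.24410237 0.0648005 ] [2.81336823e-04 7.00524982e-01 7.13627795e-01 2.03720446e-04] [ 0.3763872   0.35069703 -0.8784536 ] 0.268358926559334
```

View pics/w5.png

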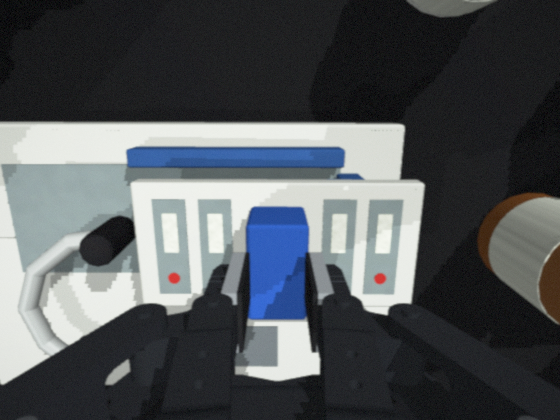

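The post's head at (103,245) sits just behind the slab's rear end, and nothing touches. Now I push back.

```bash
python3 -m jog '[[[0,-5,0],[0,0,0],1],[[0,-6,0],[0,0,0],1],[[0,-6,0],[0,0,0],1],[[0,-6,0],[0,0,0],1],[[0,-6,0],[0,0,0],1],[[0,-6,0],[0,0,0],1],[[0,-6,0],[0,0,0],1],[[0,-6,0],[0,0,0],1],[[0,-6,0],[0,0,0],1],[[0,-3,0],[0,0,0],1],[[0,0,0],[0,0,0],1]]'; python3 - <<'E'
from h import *
o=bot.get_obs();p,d=bot.read_camera("wrist");cv2.imwrite("pics/w6.png",p[:,:,::-1]); print(o["t"],o["eef_pos"],o["tool_rot"],o["contact_force"],o["torque"],o["gripper_width"])
p,d=bot.read_camera("scene");cv2.imwrite("pics/s6.png",cv2.resize(p[200:330,250:430,::-1],None,fx=4,fy=4,interpolation=cv2.INTER_CUBIC))
E
```

```text
t: 10.05
eef_pos: [0.5522, 0.2454, 0.0661]
tool_rot: [0.002, 0.7, 0.714, 0.004]
contact_force: [9.1, 3.7, -0.9]
gripper_width: 0.266
10.05 [0.55215977 0.24538594 0.0661064 ] [0.00165004 0.70000419 0.71412489 0.00412968] [ 9.07154095  3.71889596 -0.93749181] [ 0.90888517 -1.98454367 -0.27170291] 0.26565359991362036
```

View pics/w6.png

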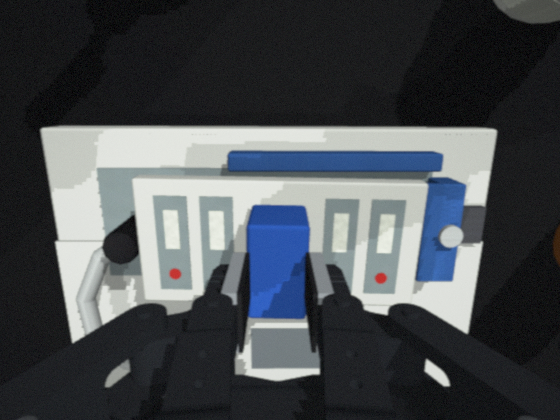

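View pics/s6.png

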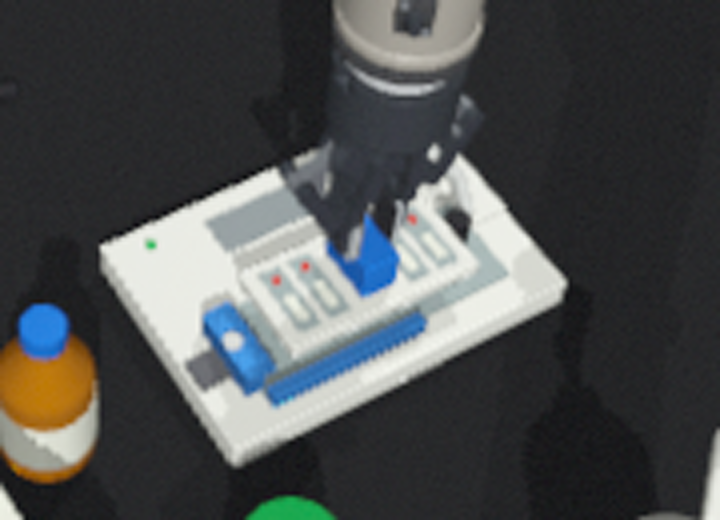

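```bash
cat > slab.py <<'E'
from h import *
def slab(name,save=True):
    o=bot.get_obs();p,d=bot.read_camera("wrist");P=cloud("wrist",d,o)
    cv2.imwrite(f"pics/{name}.png",p[:,:,::-1]);np.savez(f"pics/{name}.npz",p=p,d=d,T=o["eef_pos"],q=o["tool_rot"])
    Q=(P-o["eef_pos"])@rot(o["tool_rot"]).as_matrix()*1000
    s=(d>0)&(Q[...,2]>-2)&(Q[...,2]<10)&(abs(Q[...,0])<45)&(abs(Q[...,1])<85)
    n,l,st,ce=cv2.connectedComponentsWithStats((s&(p.min(-1)>100)).astype(np.uint8)); 
    i=1+np.argmax(st[1:,4]); 
    q=Q[s&(p.min(-1)>80)]; W=P[s&(p.min(-1)>80)]*1000
    c,_,_,_=np.linalg.lstsq(np.c_[W[:,:2]-W[:,:2].mean(0),np.ones(len(W))],W[:,2],rcond=None)
    print("t",round(o["t"],2),"tcp",o["eef_pos"].round(4),"F",np.round(o["contact_force"],1),"M",np.round(o["torque"],2),"w",round(o["gripper_width"],3))
    y=rot(o["tool_rot"]).as_matrix()[:,1];z=rot(o["tool_rot"]).as_matrix()[:,2]
    print("jaw heading deg",np.degrees(np.arctan2(y[1],y[0])).round(2),"tilt",z.round(4))
    print("slab tool",cv2.minAreaRect(q[:,:2].astype(np.float32)),"world",cv2.minAreaRect(W[:,:2].astype(np.float32)),"plane slope x,y,z",c.round(4))
    return o,p,d,P
E
python3 -c "
from slab import *
o,p,d,P=slab('w7')
P=P*1000;b=(p[...,2].astype(int)-p[...,0]>60)&(P[...,0]>618)&(P[...,0]<665)&(P[...,2]>40)&(P[...,2]<52)&(P[...,1]<277)
print('lip',np.percentile(P[b],[0,2,50,98],axis=0).round(1).tolist())
r=(p[...,2].astype(int)-p[...,0]>60)&(P[...,0]>535)&(P[...,0]<622)&(P[...,2]>33)&(P[...,2]<42);bins=np.arange(540,620,10)
print('rail ymin',[float(P[r&(abs(P[...,0]-x)<5)][:,1].min().round(1)) for x in bins])
"
```

```text
t 10.15 tcp [0.5524 0.2454 0.0661] F [ 7.1  5.  -1.3] M [ 0.98 -1.94 -0.21] w 0.267
jaw heading deg 1.14 tilt [ 0.0083  0.0036 -1.    ]
slab tool ((1.5822525024414062, -7.408927917480469), (66.70600128173828, 154.76881408691406), 0.9307982325553894) world ((544.9644165039062, 246.8271026611328), (154.7694091796875, 66.7127914428711), 0.20400334894657135) plane slope x,y,z [2.31000e-02 2.70000e-02 6.20281e+01]
lip [[630.3, 220.3, 40.1], [631.1, 221.8, 43.2], [639.3, 252.7, 44.7], [649.8, 275.7, 45.9]]
rail ymin [279.8, 279.9, 280.2, 280.4, 280.5, 280.8, 280.9, 281.1]
```

```bash
python3 -m jog '[[[-4,0,0],[0,0,0],1],[[0,0,4],[0,0,0],1],[[0,0,5],[0,0,0],1],[[0,0,5],[0,0,0],1],[[0,0,4],[0,0,0],1],[[0,0,0],[0,0,0],1]]'; python3 -c "
from slab import *
o,p,d,P=slab('w8')
"
```

```text
t: 10.95
eef_pos: [0.5529, 0.2398, 0.0482]
tool_rot: [0.002, 0.7, 0.714, 0.004]
contact_force: [7.7, 0.9, 1.6]
gripper_width: 0.267
t 10.95 tcp [0.5529 0.2398 0.0482] F [7.7 0.9 1.6] M [ 0.2  -1.83 -0.05] w 0.267
jaw heading deg 1.1 tilt [ 0.0086  0.0018 -1.    ]
slab tool ((0.5080223083496094, 0.892181396484375), (66.64228820800781, 168.1656951904297), 0.3918001651763916) world ((553.8338012695312, 240.3872833251953), (168.15850830078125, 66.63835144042969), 0.7054574489593506) plane slope x,y,z [1.2100e-02 4.0000e-04 4.3879e+01]
```

View pics/w8.png

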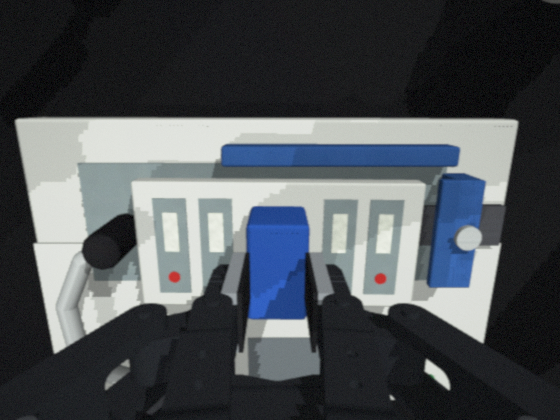

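The lead end (column 425) is clear of the lip (column 432), and the gap to the rail is about 6 mm. I keep lowering to the bed, watching the force.

```bash
python3 -m jog '[[[0,0,3],[0.4,0,0],1],[[0,0,2],[0,0,0],1],[[0,0,1.5],[0,0,0],1],[[0,0,0],[0,0,0],1]]'; python3 -m jog '[[[0,0,1],[0,0,0],1],[[0,0,0],[0,0,0],1]]';python3 -m jog '[[[0,0,0.7],[0,0,0],1],[[0,0,0],[0,0,0],1]]'
```

```text
t: 11.5
eef_pos: [0.5531, 0.2397, 0.0419]
tool_rot: [0.0, 0.7, 0.714, 0.001]
contact_force: [8.2, -0.4, 3.4]
gripper_width: 0.266
t: 11.75
eef_pos: [0.5532, 0.2397, 0.041]
tool_rot: [0.0, 0.7, 0.714, 0.001]
contact_force: [8.5, -0.7, 2.5]
gripper_width: 0.268
t: 12.0
eef_pos: [0.5532, 0.2398, 0.0404]
tool_rot: [0.0, 0.7, 0.714, 0.001]
contact_force: [8.9, 0.2, 2.1]
gripper_width: 0.271
```

```bash
python3 -m jog '[[[0,0,0.7],[0,0,0],1],[[0,0,0],[0,0,0],1]]'; python3 -m jog '[[[0,0,0.7],[0,0,0],1],[[0,0,0],[0,0,0],1]]';python3 -c "
from slab import *
o,p,d,P=slab('w9')
"
```

```text
t: 12.25
eef_pos: [0.5533, 0.2399, 0.0402]
tool_rot: [-0.0, 0.7, 0.714, 0.002]
contact_force: [5.4, 1.0, 7.9]
gripper_width: 0.267
t: 12.5
eef_pos: [0.5533, 0.24, 0.0402]
tool_rot: [-0.0, 0.7, 0.714, 0.002]
contact_force: [3.8, 0.2, 14.3]
gripper_width: 0.268
t 12.5 tcp [0.5533 0.24   0.0402] F [ 3.8  0.2 14.3] M [-0.03 -0.86 -0.03] w 0.268
jaw heading deg 1.09 tilt [ 0.0019  0.003  -1.    ]
slab tool ((6.032054901123047, 0.855255126953125), (77.48799896240234, 167.84625244140625), 0.21806365251541138) world ((554.0226440429688, 246.0400390625), (167.84732055664062, 77.48088073730469), 0.8761752843856812) plane slope x,y,z [-2.00000e-04 -9.20000e-03  3.59741e+01]
```

It is on the bed (14 N down). I ease off a bit and shift towards the rail.

```bash
python3 -m jog '[[[1,0,-0.8],[0,0,0],1],[[1.5,0,0],[0,0,0],1],[[1.5,0,0],[0,0,0],1],[[0,0,0],[0,0,0],1]]'; python3 -m jog '[[[1,0,0],[0,0,0],1],[[0,0,0],[0,0,0],1]]'; python3 -c "
from slab import *
o,p,d,P=slab('w10')
cv2.imwrite('pics/w10c.png',cv2.resize(p[130:210,110:500,::-1],None,fx=2,fy=4,interpolation=cv2.INTER_CUBIC))"
```

```text
t: 13.05
eef_pos: [0.5537, 0.2411, 0.0403]
tool_rot: [0.001, 0.701, 0.714, 0.001]
contact_force: [7.7, -5.4, 6.9]
gripper_width: 0.268
t: 13.3
eef_pos: [0.5538, 0.2415, 0.0403]
tool_rot: [0.002, 0.701, 0.713, 0.001]
contact_force: [7.8, -7.3, 7.2]
gripper_width: 0.265
t 13.3 tcp [0.5538 0.2415 0.0403] F [ 7.8 -7.3  7.2] M [-1.49 -1.72  0.29] w 0.265
jaw heading deg 1.02 tilt [ 0.0031 -0.0016 -1.    ]
slab tool ((6.141292572021484, 0.8657608032226562), (168.34791564941406, 78.18871307373047), 89.47130584716797) world ((554.558349609375, 247.61209106445312), (168.35491943359375, 78.19430541992188), 1.5469989776611328) plane slope x,y,z [-0.00000e+00 -1.00000e-02  3.60076e+01]
```

View pics/w10c.png

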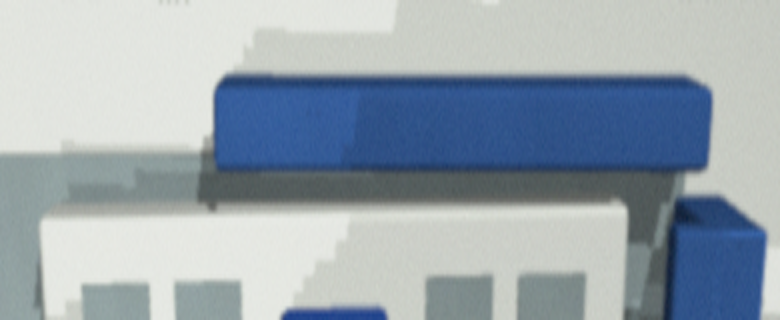

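The gap is still about 5 mm; friction is holding it (7 N). I relieve some downforce and keep shifting.

```bash
python3 -m jog '[[[1,0,-1],[0,0,0],1],[[0,0,0],[0,0,0],1]]'; python3 -m jog '[[[1,0,-0.3],[0,0,0],1],[[1,0,0],[0,0,0],1],[[0,0,0],[0,0,0],1]]'; python3 -c "
from slab import *
o,p,d,P=slab('w11')
cv2.imwrite('pics/w11c.png',cv2.resize(p[130:210,110:500,::-1],None,fx=2,fy=4,interpolation=cv2.INTER_CUBIC))"
```

```text
t: 13.6
eef_pos: [0.5538, 0.2428, 0.0409]
tool_rot: [0.002, 0.701, 0.714, 0.001]
contact_force: [8.9, -5.4, 3.6]
gripper_width: 0.271
t: 13.98
eef_pos: [0.5536, 0.2448, 0.0411]
tool_rot: [0.002, 0.701, 0.714, 0.0]
contact_force: [8.3, -5.2, 3.1]
gripper_width: 0.269
t 13.97 tcp [0.5536 0.2448 0.0411] F [ 8.3 -5.2  3.1] M [-1.29 -1.96  0.34] w 0.269
jaw heading deg 1.06 tilt [ 0.003  -0.0017 -1.    ]
slab tool ((5.605205535888672, 1.0778884887695312), (168.8360595703125, 78.59449005126953), 89.0495376586914) world ((554.5928344726562, 250.43063354492188), (168.8501739501953, 78.59332275390625), 2.0097126960754395) plane slope x,y,z [ 2.70000e-03 -3.06000e-02  3.66279e+01]
```

View pics/w11c.png

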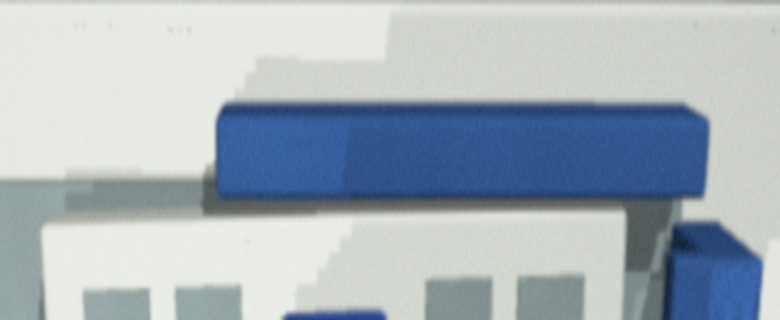

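```bash
python3 -m jog '[[[1,0,0],[0,0,0],1],[[0,0,0],[0,0,0],1]]'; python3 -m jog '[[[1,0,0],[0,0,0],1],[[0,0,0],[0,0,0],1]]';python3 -m jog '[[[0.7,0,0],[0,0,0],1],[[0,0,0],[0,0,0],1]]'; python3 -c "
from slab import *
o,p,d,P=slab('w12')
cv2.imwrite('pics/w12c.png',cv2.resize(p[130:210,110:500,::-1],None,fx=2,fy=4,interpolation=cv2.INTER_CUBIC))"
```

```text
t: 14.28
eef_pos: [0.5535, 0.2458, 0.0411]
tool_rot: [0.002, 0.701, 0.714, 0.0]
contact_force: [8.9, -5.5, 3.0]
gripper_width: 0.263
t: 14.52
eef_pos: [0.5535, 0.246, 0.0412]
tool_rot: [0.002, 0.701, 0.713, 0.0]
contact_force: [8.4, -7.5, 4.0]
gripper_width: 0.268
t: 14.78
eef_pos: [0.5535, 0.2461, 0.0412]
tool_rot: [0.002, 0.701, 0.713, -0.0]
contact_force: [8.6, -8.2, 5.0]
gripper_width: 0.268
t 14.78 tcp [0.5535 0.2461 0.0412] F [ 8.6 -8.2  5. ] M [-1.96 -1.86  0.41] w 0.268
jaw heading deg 1.01 tilt [ 0.0027 -0.0032 -1.    ]
slab tool ((5.194889068603516, 1.222503662109375), (168.90350341796875, 77.22004699707031), 88.92742919921875) world ((554.661865234375, 251.2528839111328), (168.9066925048828, 77.22191619873047), 2.079916000366211) plane slope x,y,z [ 2.60000e-03 -3.26000e-02  3.66867e+01]
```

View pics/w12c.png

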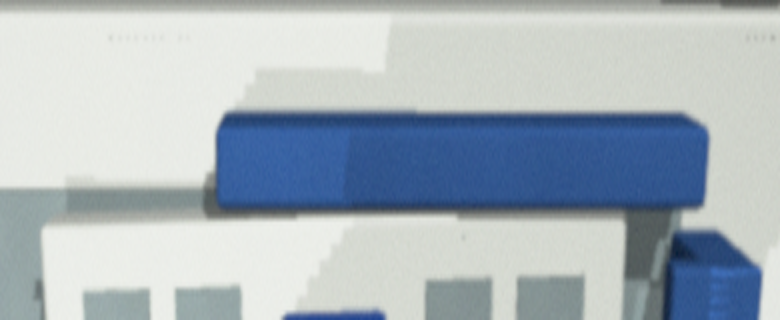

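```bash
cat > inner.py <<'E'
from h import *
def inner(n):
    f=np.load(f"pics/{n}.npz");o=dict(eef_pos=f["T"],tool_rot=f["q"]);P=cloud("wrist",f["d"],o);p=f["p"]
    Q=(P-o["eef_pos"])@rot(o["tool_rot"]).as_matrix()*1000
    s=(f["d"]>0)&(Q[...,2]>1)&(Q[...,2]<9)&(abs(Q[...,0])<29)&(abs(Q[...,1])<62)&(abs(Q[...,1])>30)&((Q[...,0]>5))
    W=P[s]*1000;m=W.mean(0);c=np.linalg.lstsq(np.c_[W[:,:2]-m[:2],np.ones(len(W))],W[:,2],rcond=None)[0]
    # front (+tool x) edge of slab: per-column max of tool x among near-slab-height pts
    t=(f["d"]>0)&(Q[...,2]>2)&(Q[...,2]<8.5)&(p.min(-1)>90)
    b=np.arange(-60,61,8);e=[Q[t&(abs(Q[...,1]-y)<4)&(Q[...,0]<38)][:,0].max() for y in b]
    print(n,"slope",c.round(4),"front edge",np.round(e,1),"edge yaw deg",np.degrees(np.polyfit(b,e,1)[0]).round(2))
    return P,p
E
python3 -c "
from inner import *
for n in('w7','w8','w9','w11','w12'): inner(n)"
```

```text
w7 slope [2.37000e-02 1.88000e-02 6.26722e+01] front edge [35.5 35.4 35.2 35.  34.9 34.9 34.8 34.7 34.5 34.4 34.4 34.3 34.1 34.
 33.8 33.8] edge yaw deg -0.8
w8 slope [ 1.21000e-02 -1.53000e-02  4.42685e+01] front edge [34.  34.1 33.9 34.1 33.8 33.8 33.7 33.6 33.6 33.5 33.6 33.6 33.5 33.4
 33.5 33.3] edge yaw deg -0.33
w9 slope [-4.0000e-04 -2.4500e-02  3.6253e+01] front edge [33.5 33.5 33.5 33.4 33.4 33.3 33.4 33.3 33.2 33.3 33.3 33.2 33.1 33.1
 33.  33. ] edge yaw deg -0.24
w11 slope [ 3.10000e-03 -5.14000e-02  3.66216e+01] front edge [31.6 31.8 31.9 32.  37.6 32.3 32.6 32.5 32.7 32.8 33.  33.3 33.2 33.4
 33.4 33.7] edge yaw deg 0.56
w12 slope [ 2.60000e-03 -5.59000e-02  3.66173e+01] front edge [31.4 31.7 31.7 31.9 37.5 32.1 32.3 32.4 32.6 32.6 32.8 32.9 32.8 32.9
 32.9 32.9] edge yaw deg 0.35
```

The carrier touches the rail at its lead end, but the slab has rolled slightly in the grip (slope -0.056 in y). I press it flat before going forward.

```bash
python3 -m jog '[[[0,0,1],[0,0,0],1],[[0,0,1],[0,0,0],1],[[0,0,0],[0,0,0],1]]'; python3 -c "
from slab import *
from inner import *
o,p,d,P=slab('w13')
inner('w13')"
```

```text
t: 15.2
eef_pos: [0.5537, 0.2456, 0.0402]
tool_rot: [0.002, 0.701, 0.713, -0.0]
contact_force: [5.0, -9.6, 14.1]
gripper_width: 0.268
t 15.2 tcp [0.5537 0.2456 0.0402] F [ 5.  -9.6 14.1] M [-2.26 -1.15  0.24] w 0.268
jaw heading deg 0.95 tilt [ 0.0025 -0.0026 -1.    ]
slab tool ((5.34716796875, 0.9748687744140625), (168.4893798828125, 77.3335952758789), 89.50531768798828) world ((554.5593872070312, 250.96339416503906), (168.48435974121094, 77.3304214477539), 1.4460924863815308) plane slope x,y,z [ 4.00000e-04 -6.50000e-03  3.60283e+01]
w13 slope [-3.00000e-04 -2.52000e-02  3.62341e+01] front edge [32.6 32.7 32.8 32.8 37.8 33.  33.  33.2 33.3 33.4 33.4 33.5 33.5 33.5
 33.5 33.6] edge yaw deg 0.14
```

The slab is flat again. Now forward in the grip, under the lip.

```bash
python3 -m jog '[[[-0.7,1.5,-0.4],[0,0,0],1],[[0,2,0],[0,0,0],1],[[0,2,0],[0,0,0],1],[[0,2,0],[0,0,0],1],[[0,2,0],[0,0,0],1],[[0,1.5,0],[0,0,0],1],[[0,0,0],[0,0,0],1]]'; python3 -m jog '[[[0,1,0],[0,0,0],1],[[0,0,0],[0,0,0],1]]'; python3 -c "
from slab import *
from inner import *
o,p,d,P=slab('w14')
inner('w14')"
```

```text
t: 16.12
eef_pos: [0.5602, 0.2463, 0.0401]
tool_rot: [-0.002, 0.701, 0.713, -0.003]
contact_force: [-6.5, -7.6, 24.0]
gripper_width: 0.264
t: 16.38
eef_pos: [0.5609, 0.2463, 0.0401]
tool_rot: [-0.002, 0.701, 0.713, -0.003]
contact_force: [-8.3, -8.6, 25.9]
gripper_width: 0.269
t 16.38 tcp [0.5609 0.2463 0.0401] F [-8.3 -8.6 25.9] M [-1.87  1.7   0.1 ] w 0.269
jaw heading deg 1.01 tilt [-0.007  -0.0012 -1.    ]
slab tool ((5.184226989746094, -1.449127197265625), (162.6462860107422, 76.53453826904297), 89.6473159790039) world ((559.2940063476562, 251.4539337158203), (162.65232849121094, 76.53315734863281), 1.3623201847076416) plane slope x,y,z [ 2.00000e-04 -4.60000e-03  3.60494e+01]
w14 slope [-2.00000e-04 -2.74000e-02  3.62541e+01] front edge [33.1 33.1 33.1 37.8 33.  33.  32.8 33.1 32.9 33.  33.1 33.  33.  32.8
 32.8 33. ] edge yaw deg -0.55
```

View pics/w14.png

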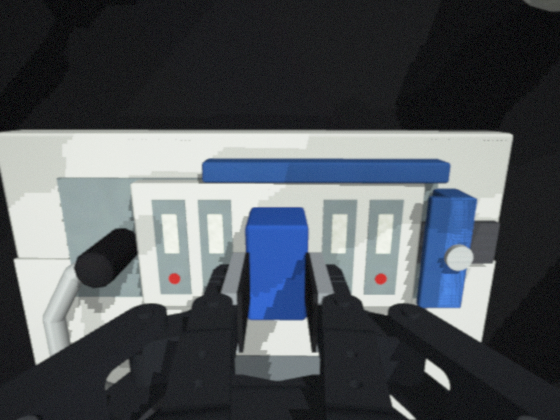

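The downforce built up to 26 N and friction with it. I relieve it before going on; the lead end is just at the lip's edge.

```bash
python3 -m jog '[[[0,0,-0.8],[0,0,0],1],[[0,0,-0.7],[0,0,0],1],[[0,0,0],[0,0,0],1]]'; python3 -m jog '[[[-0.5,1,0],[0,0,0],1],[[0,0,0],[0,0,0],1]]'; python3 -m jog '[[[0,1,0],[0,0,0],1],[[0,0,0],[0,0,0],1]]'; python3 -c "
from slab import *
from inner import *
o,p,d,P=slab('w15')
inner('w15')"
```

```text
t: 16.8
eef_pos: [0.5621, 0.2463, 0.0403]
tool_rot: [-0.001, 0.701, 0.713, -0.002]
contact_force: [0.2, -7.1, 7.1]
gripper_width: 0.269
t: 17.05
eef_pos: [0.5634, 0.2463, 0.0403]
tool_rot: [-0.0, 0.701, 0.713, -0.002]
contact_force: [2.3, -6.3, 6.8]
gripper_width: 0.268
t: 17.3
eef_pos: [0.5643, 0.2463, 0.0403]
tool_rot: [-0.001, 0.701, 0.713, -0.002]
contact_force: [2.4, -6.1, 7.5]
gripper_width: 0.269
t 17.3 tcp [0.5643 0.2463 0.0403] F [ 2.4 -6.1  7.5] M [-1.32 -0.29  0.16] w 0.269
jaw heading deg 1.03 tilt [-0.0036 -0.002  -1.    ]
slab tool ((5.558719635009766, 0.17769622802734375), (169.8898162841797, 76.82475280761719), 89.26535034179688) world ((564.3795166015625, 251.81683349609375), (169.873779296875, 76.82568359375), 1.7698534727096558) plane slope x,y,z [ 8.00000e-04 -4.70000e-03  3.60678e+01]
w15 slope [-4.00000e-04 -2.48000e-02  3.62459e+01] front edge [33.1 33.1 33.2 37.5 32.9 33.5 33.7 33.8 33.  32.9 32.9 33.1 33.2 33.1
 33.  33.2] edge yaw deg -0.46
```

```bash
python3 -m jog '[[[0,1,0],[0,0,0],1],[[0,1,0],[0,0,0],1],[[0,0,0],[0,0,0],1]]'; python3 -m jog '[[[0,1,0],[0,0,0],1],[[0,0,0],[0,0,0],1]]'; python3 -m jog '[[[0,0.8,0],[0,0,0],1],[[0,0,0],[0,0,0],1]]'
```

```text
t: 17.73
eef_pos: [0.5662, 0.2463, 0.0403]
tool_rot: [-0.001, 0.701, 0.713, -0.002]
contact_force: [1.3, -5.9, 8.3]
gripper_width: 0.266
t: 17.98
eef_pos: [0.5671, 0.2463, 0.0403]
tool_rot: [-0.001, 0.701, 0.713, -0.002]
contact_force: [0.3, -5.9, 8.5]
gripper_width: 0.268
t: 18.23
eef_pos: [0.5678, 0.2463, 0.0403]
tool_rot: [-0.001, 0.701, 0.713, -0.002]
contact_force: [-0.1, -5.9, 8.5]
gripper_width: 0.27
```

```bash
python3 -m jog '[[[0,0.7,0],[0,0,0],1],[[0,0,0],[0,0,0],1]]'; python3 -m jog '[[[0,0.7,0],[0,0,0],1],[[0,0,0],[0,0,0],1]]'; python3 -m jog '[[[0,0.7,0],[0,0,0],1],[[0,0,0],[0,0,0],1]]'
```

```text
t: 18.48
eef_pos: [0.5681, 0.2463, 0.0402]
tool_rot: [-0.001, 0.701, 0.713, -0.002]
contact_force: [-0.7, -6.8, 10.1]
gripper_width: 0.268
t: 18.73
eef_pos: [0.5681, 0.2463, 0.0402]
tool_rot: [-0.002, 0.701, 0.714, -0.003]
contact_force: [-3.1, -6.3, 10.8]
gripper_width: 0.268
t: 18.98
eef_pos: [0.5682, 0.2463, 0.0402]
tool_rot: [-0.002, 0.701, 0.714, -0.003]
contact_force: [-4.7, -7.2, 15.3]
gripper_width: 0.266
```

It stopped dead at x = 0.5681 and Fx fell by about 4.6 N, so the carrier is on the stop, gently. I ease the downforce, check, and look before releasing.

```bash
python3 -m jog '[[[0,0.5,-0.7],[0,0,0],1],[[0,0,0],[0,0,0],1],[[0,0,0],[0,0,0],1]]'; python3 -c "
from slab import *
from inner import *
o,p,d,P=slab('w16')
inner('w16')
cv2.imwrite('pics/w16c.png',cv2.resize(p[130:330,60:520,::-1],None,fx=1.7,fy=2.5,interpolation=cv2.INTER_CUBIC))"
```

```text
t: 19.35
eef_pos: [0.5682, 0.2463, 0.0403]
tool_rot: [-0.002, 0.701, 0.714, -0.004]
contact_force: [-3.4, -7.0, 9.2]
gripper_width: 0.266
t 19.35 tcp [0.5682 0.2463 0.0403] F [-3.4 -7.   9.2] M [-1.4   0.88  0.13] w 0.266
jaw heading deg 1.06 tilt [-0.0085 -0.0024 -1.    ]
slab tool ((5.389904022216797, -1.3679656982421875), (167.10186767578125, 76.10545349121094), 89.97401428222656) world ((566.71875, 251.66062927246094), (167.08773803710938, 76.0968017578125), 1.08879554271698) plane slope x,y,z [ 1.20000e-03 -4.70000e-03  3.60991e+01]
w16 slope [-3.00000e-04 -2.45000e-02  3.62532e+01] front edge [33.1 33.1 37.9 33.7 33.6 33.  33.6 33.6 33.  33.  33.1 33.1 33.  33.1
 33.1 33.2] edge yaw deg -0.67
```

View pics/w16c.png

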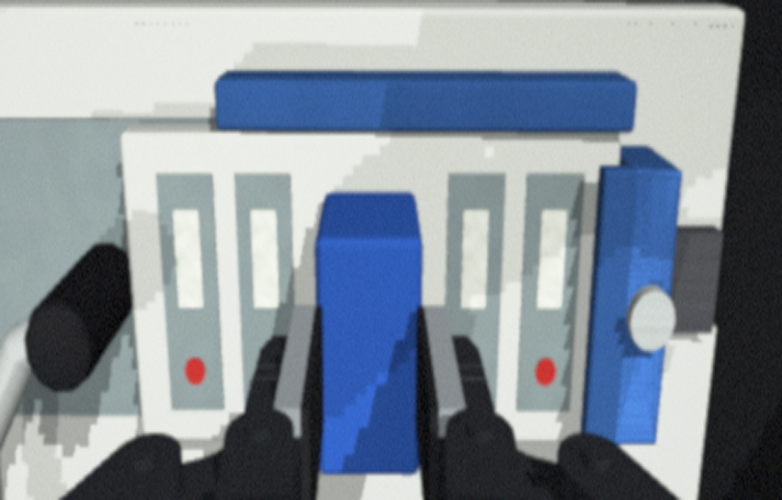

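It lies flat along the rail with the lead end under the lip and the post pressing the rear end. I open halfway only, so the fingers stay clear of lip and post, then go up.

```bash
python3 -m jog '[[[0,0,0],[0,0,0],0.2],[[0,0,0],[0,0,0],0],[[0,0,0],[0,0,0],0],[[0,0,0],[0,0,0],0]]'; python3 -c "
from slab import *
o,p,d,P=slab('w17')"
```

```text
t: 19.9
eef_pos: [0.5688, 0.2495, 0.0391]
tool_rot: [-0.003, 0.7, 0.714, -0.002]
contact_force: [-0.0, 0.1, 0.6]
gripper_width: 0.497
t 19.9 tcp [0.5688 0.2495 0.0391] F [-0.   0.1  0.6] M [ 0.02  0.04 -0.01] w 0.497
jaw heading deg 1.17 tilt [-0.0071 -0.     -1.    ]
slab tool ((2.266338348388672, -1.4982070922851562), (165.55520629882812, 76.58102416992188), 89.8838119506836) world ((567.2459716796875, 251.72056579589844), (165.5283660888672, 76.58180236816406), 1.28436279296875) plane slope x,y,z [-1.10000e-03 -5.20000e-03  3.62113e+01]
```

View pics/w17.png

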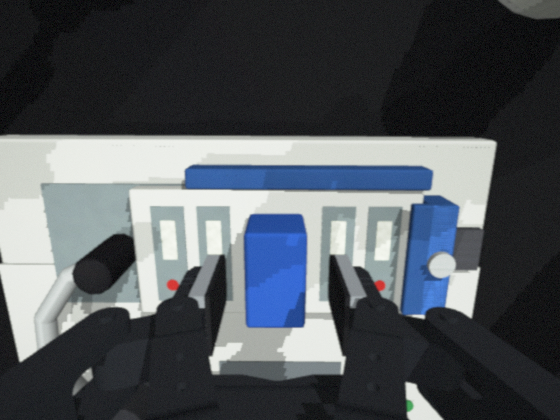

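The fingers are clear of the block and the tool force is zero. I rise and check the final pose.

```bash
python3 -m jog '[[[0,0,-10],[0,0,0],0],[[0,0,-30],[0,0,0],0],[[0,0,-45],[0,0,0],0],[[0,0,-45],[0,0,0],0],[[0,0,-20],[0,0,0],0],[[0,0,0],[0,0,0],0]]'; python3 - <<'E'
from h import *
o=bot.get_obs();p,d=bot.read_camera("wrist");P=cloud("wrist",d,o)*1000
cv2.imwrite("pics/w18.png",p[:,:,::-1]); print(o["t"],o["eef_pos"],o["contact_force"])
b=(p[...,2].astype(int)-p[...,0]>60)
g=b&(P[...,2]>58)&(P[...,2]<72)&(abs(P[...,0]-568)<40)&(abs(P[...,1]-247)<40)
print("grip",np.median(P[g],0),cv2.minAreaRect(P[g][:,:2].astype(np.float32)))
s=(P[...,2]>31.5)&(P[...,2]<39.5)&(p.min(-1)>90)&(abs(P[...,0]-568)<90)&(abs(P[...,1]-247)<45)
n,l,st,ce=cv2.connectedComponentsWithStats(s.astype(np.uint8));i=1+np.argmax(st[1:,4]);Q=P[l==i]
m=Q.mean(0);c=np.linalg.lstsq(np.c_[Q[:,:2]-m[:2],np.ones(len(Q))],Q[:,2],rcond=None)[0]
print("slab",cv2.minAreaRect(Q[:,:2].astype(np.float32)),"slope",c,Q.min(0),Q.max(0))
bins=np.arange(510,625,10);print("slab ymax",[float(Q[abs(Q[:,0]-x)<5][:,1].max().round(1)) for x in bins])
r=b&(P[...,2]>33)&(P[...,2]<42)&(P[...,1]>275)&(P[...,0]<632)
print("rail ymin",[float(P[r&(abs(P[...,0]-x)<5)][:,1].min().round(1)) for x in np.arange(540,625,10)])
for c in("scene","side"):
    p,d=bot.read_camera(c);cv2.imwrite(f"pics/{c}9.png",p[:,:,::-1])
E
```

```text
t: 20.7
eef_pos: [0.5706, 0.2496, 0.1904]
tool_rot: [-0.002, 0.7, 0.714, -0.001]
contact_force: [-0.1, 0.3, -0.9]
gripper_width: 0.499
20.7 [0.57063658 0.24955727 0.19037451] [-0.05535735  0.29373356 -0.92442676]
grip [567.96648965 248.56625454  65.82435878] ((567.947509765625, 247.0111541748047), (25.28009033203125, 43.46411895751953), 1.507793664932251)
slab ((568.05859375, 246.908203125), (141.68861389160156, 66.46260833740234), 1.28965163230896) slope [-1.72146674e-03 -6.24678207e-04  3.62975016e+01] [497.1618712  212.63342734  32.15418044] [638.26886638 281.60753173  39.44569916]
slab ymax [278.6, 278.7, 279.2, 279.5, 279.8, 280.0, 280.2, 280.3, 280.7, 280.9, 281.1, 281.3]
rail ymin [280.1, 280.3, 280.4, 280.8, 281.0, 281.2, 281.4, 281.7, 281.9]
```

View pics/w18.png

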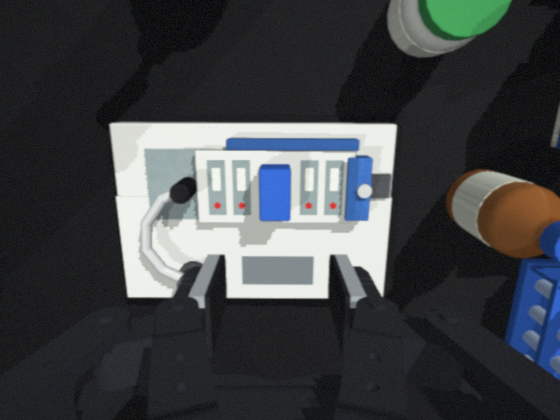

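View pics/scene9.png

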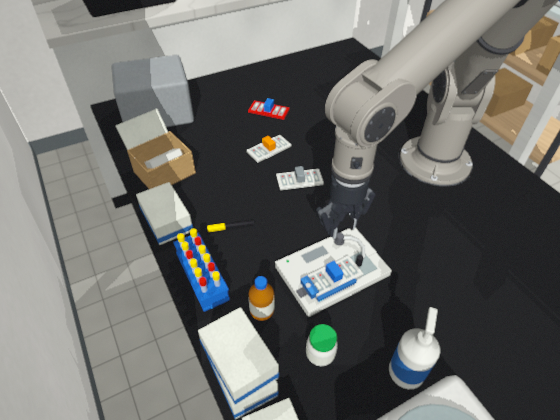

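Final check: the slab's yaw is 1.3° against about 1.2° for the rail, with a uniform gap of about 0.5 mm. It is flat (slopes under 0.002), its lead end lies under the lip at x ≈ 0.638, and the post at (183,190) presses the rear. The bystanders look unmoved.

```bash
python3 -c "
from station import bot
bot.hand_in();print(bot.get_obs()['t'])"
```

```text
the job is handed in; nothing more can be done
the job is handed in; nothing more can be done
```

I loaded the white carrier with the blue grip into the holder and handed the job in at about 20.9 s. No verdict is reported.

**What I did:** I gripped the carrier by its block and pushed the spring arm back with its rear end until the front cleared the lip. I then lowered it onto the bed, slid it to the rail and eased it forward. It stopped at TCP x = 0.568 m, where the forward force changed by about 4–5 N. I released it there and rose clear.

**Last checks:**
- **Flatness:** the slab's slopes are under 0.002.
- **Along the rail:** the slab is within about 0.2° of the rail, and the gap measures about 0.5 mm, within the camera's accuracy.
- **Ends:** the front end is under the lip against the stop and the arm's post is against the rear. I judged this from pictures and depth, because the stop and arm forces after release cannot be read directly.
- **Robot:** it touches nothing, and the tool force is below 1 N.
- **Bystanders:** the other carriers, the bottles and the pen look unmoved in the scene picture; I did not measure their positions again.

**What went off on the way:** while sliding to the rail, the slab rolled about 2° in the grip, and I pressed it flat again. The downforce then rose briefly to 26 N on the bed while moving forward, and I eased it before the carrier reached the stop. The networks scored the red look-alike higher than the real carrier in the scene view; I told them apart by slab colour.

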